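# Charge an imaging chamber with one metered stroke

### The arm

A 7-joint arm with a two-finger parallel gripper is mounted at the origin on the work surface. World frame = base frame: x ahead of the robot, y to its left, z up, the work surface at z = 0. Lengths are in m, angles in rad, forces in N, time in s.
With the tool pointing down it reaches from about 0.425 to 0.925 m from the base axis. Payload 6.8 kg.
Tool frame: the origin (TCP) lies midway between the tips of the shut fingers; the grasp point (between the pads) lies ctrl.grip_point_offset behind it (ctrl.grip_point_offset is the distance from the TCP to the grasp point, in m); z points along the fingers, y is the line along which they close (so a half turn about z gives the same grasp; the last joint's range is limited). The gripper opens to 88 mm and grips with 3 to 60 N. Pads are 20 mm wide; open, the fingers measure 115 mm over their backs; the gripper's body (75 mm by 178 mm) begins 61 mm behind the grasp point.
Start: joints at [1.168, 0.477, 0.022, 1.555, -0.011, 1.109, -0.083], TCP at [0.196, -0.646, 0.223] pointing down, gripper open.
Joint ranges: [-2.96, 2.96], [-0.34, 2.1], [-1.41, 1.46], [0.24, 2.44], [-1.37, 4.51], [0.17, 1.92], [-2.96, 2.96]. Speed limits (rad/s): [2.39, 2.39, 3.14, 3.14, 3.14, 3.14, 3.14].

### API

Orientations are given as a unit quaternion [x, y, z, w].
In Python, from cell import sensors, optics, ctrl gives the robot as it stands.
- The arm moves only by the tool drive_tool, never from a script. Its argument "moves" is a list of rows, each an object of numbers: "x", "y", "z": the shift along the world's x, y, z in mm; "rx", "ry", "rz": the turn, a rotation vector about the world's x, y, z in degrees; "claw": the gripper's target within -1 to 1 (shut at 1, half-way at 0, fully open at -1). A call has 1 to 5 rows; each row is the pose to reach, as a shift and turn from the pose commanded when the call began; what a row does not reach only later rows make up. A row lasts 1/8 s, in which the tool goes at most 62.5 mm and 10.7 degrees, less where a joint would pass 70% of its speed; a pose out of reach is approached as far as the arm can. A call with a gripper value outside its range is refused whole. The fingers move at their own pace and stop on an object; "force" is the grip in N (left out, the last holds). Time passes only in rows, so rows that repeat a pose let the fingers close. It gives the time, the measured TCP pose, the force, the opening and the grip force at its end, in the units of the state.
- sensors.get_obs(): the state, without advancing time (a new reading comes with each control period).
- optics.get_image(name): name is "side" or "top" or "wrist"; returns a dict with "pixels" (420x560x3 uint8, red, green, blue), "vertical_fov" (degrees; the focal length in pixels is half the picture's height over the tangent of half this angle, whatever the lens; pixels are square), "cx", "cy" (the principal point, pixels), "extrinsics" (4x4, takes a point from camera to world coordinates). Camera axes: x right, y up, looking along -z (the intrinsics and any distortion apply to the point x, -y, -z); pixel columns grow to the right and rows downward; lengths in m; the calibration is good to about 2 mm. A picture is of the moment at which its call begins. There is no depth.
- ctrl.sign_off(): hands the job in; it is judged then, once.
The state is a dict: "time": time; "joints": joint angles; "joint_vel": joint speeds; "joint_efforts": joint torques, N m; "tcp_pos": TCP position; "tcp_rot": TCP orientation; "wrist_force": force on the tool from outside, world axes, zero at the start; "ft_torque": the same for the moment, N m; "grip_width": finger opening in m; "finger_force": force on a finger pad.
Only numpy, scipy, OpenCV 4.12 (cv2) and the standard library are available. Lean on these libraries where they do the work, as an engineer would, in place of code of your own. Each camera call takes 0.05 s, during which the arm holds its last target. There are 200 camera calls.

### The job

Seat the steel imaging chamber, open side up, flat in the round recess of the black stage insert, then swing the dispenser's spout over the middle of the chamber. Then give the dispenser one full stroke: press the plunger knob gently straight down until it bottoms on its internal stop, hold it firmly but lightly there for a moment without ramming the stop, and let it come all the way back up. Put the chamber down softly, do not press the plunger while the spout is off the chamber, and leave the other things on the table where they are.

Things in the scene. Friction and masses are not known exactly. Their poses are not given: they have to be found in the camera images.
- chamber: Coverslip imaging chamber: a plain steel cup 40 mm in diameter and 16 mm tall, 30 mm bore, 90 g (0.8 to 1.3 times that), standing open side up on the table. Origin at the centre of its underside, z up; it looks the same at any yaw. Three spots are shared out at random between it, the objective and the oil bottle.
- seat (a point): Centre of the floor of the round recess in the stage insert, 3 mm above the table. The insert is a matt black plate 128 x 86 x 8 mm screwed to the table beside the dispenser; the recess is 46 mm in diameter with a 1.5 mm chamfer, 5 mm deep, so a seated chamber stands 11 mm proud of the plate's top. z up; its x axis points from the recess to the dispenser's axis, which is 105 mm away; the plate's 86 mm side lies along x and its 128 mm side along y.
- insert: The stage insert plate itself. Its origin lies on the dispenser's axis at table height, its recess is centred 105 mm along its -x.
- dispenser: Spring-return bottle-top dispenser, its amber bottle (76 mm in diameter, shoulder at 80 to 100 mm) held in a base ring 94 mm in diameter that is fixed to the table. Origin on the upright axis of bottle, barrel and plunger, at table height; z up. At spout = 0 the spout points along its -x.
- barrel: White upright pump barrel on the bottle, up to 37 mm in diameter, from 152 to 210 mm above the table; fixed to the dispenser and with the same origin and axes (origin at table height). Inside it, out of sight, is the rubber-buffered stop that sets the stroke.
- spout (a joint): Angle of the swivelling spout about the dispenser's upright axis, rad: 0 points along the dispenser's -x, growing counter-clockwise seen from above; range -1.3 to 2.2. It starts at 1.1 to 1.6. Stiff (0.10 N m) and stays where it is left.
- spout_tip (a point): Outlet at the spout's lower end, 105 mm from the dispenser's axis and 74 mm above the table. The spout is a white tube 10 mm in diameter running level at 142 mm above the table from the swivel collar to 99 mm out, where it bends straight down to the outlet.
- spout_grip (a point): Point on the centre line of the spout's level tube, 80 mm from the dispenser's axis and 142 mm above the table, with free space on both sides and above: a good place to pinch it across (the tube is 10 mm wide). Its x axis points along the tube towards the dispenser's axis.
- head: Black plunger knob, 40 mm in diameter and 14 mm thick, flat on top, on a 10 mm steel rod above the barrel; it moves straight down with plunger. Origin on the dispenser's axis, at table height when up.
- head_top (a point): Centre of the knob's flat top, 252 mm above the table when the plunger is up, and on the dispenser's axis.
- plunger (a joint): How far the plunger is pressed down, m: 0 is fully up, where its spring returns it. The spring resists with about 3 N at the start and 0.25 N more for each mm (plus about 0.4 N of friction). The stroke is set by the internal stop, different each time: the plunger bottoms somewhere between 8 and 22 mm, which can only be felt, as a resistance that suddenly grows by about 9 N per mm. 3 N or more on the stop counts as bottomed; the knob must never be loaded with more than 20 N.
- objective: Bystander: steel microscope objective, 33 mm in diameter, 56 mm tall, standing on the table; origin at the centre of its underside.
- oil_bottle: Bystander: small amber oil bottle with black cap, 27 mm in diameter, 62 mm tall; origin at the centre of its underside.
- slide_box: Bystander: white slide box 87 x 102 x 36 mm; origin at the centre of its underside.
- controller: Bystander: black and grey hand controller 190 x 110 x 40 mm; origin at the centre of its underside.
- tissue: Bystander: pack of lens tissue 75 x 105 x 14 mm; origin at the centre of its underside.
- post: Bystander: steel optical post on a 32 mm foot, 80 mm tall; origin at the centre of its underside.
- hex_driver: Bystander: black-handled ball driver 170 mm long, lying on the table; origin under its middle.
Not all that is in view belongs to the job. Leave any green look-alike of the chamber alone.

How it is judged:
By the outcome, as a careful person would: the job done as asked, in the order asked, and still so for the second after the job is handed in, with the robot touching nothing.
It also fails if it takes over 72 s, if anything falls off the work surface, if the arm or the gripper's body presses on something with over 40 N, if the wrist force passes 120 N, or if a joint passes its speed limit or range.

## Working session

There is one attempt and no reset: what is moved stays moved. The work goes in short steps, Python scripts to look and compute and a tool call to move; the robot and the scene stay as the last step left them, time stands still between calls to the robot, and variables do not carry over. Pictures are saved under pics/ and viewed, at most 10 in all, crops included, and the job is handed in when it is done.

Besides the shell and the picture viewer there is one more tool, called as name([rows], argument=value, ...), one row to a line, values as JSON. drive_tool: Moves the arm, as the interface text tells. Its arguments: {"type":"object","properties":{"moves":{"type":"array"},"force":{"type":"number"}},"required":["moves"]}

```bash
mkdir -p pics; ls; cat > h.py <<'E'
import numpy as np,cv2
from cell import sensors,optics,ctrl
def save(n,f):
    d=optics.get_image(n); cv2.imwrite(f'pics/{f}.png',d['pixels'][...,::-1]); np.savez(f'pics/{f}.npz',**{k:v for k,v in d.items() if not isinstance(v,str)}); return d
def ray(d,u,v):
    f=210/np.tan(np.radians(float(d['vertical_fov']))/2)
    r=np.array([(u-d['cx'])/f,-(v-d['cy'])/f,-1]); E=np.array(d['extrinsics']); return E[:3,3],E[:3,:3]@r
def at(d,u,v,z):
    o,r=ray(d,u,v); return o+r*(z-o[2])/r[2]
def px(d,p):
    f=210/np.tan(np.radians(float(d['vertical_fov']))/2);E=np.array(d['extrinsics'])
    c=E[:3,:3].T@(np.array(p)-E[:3,3]); return float(d['cx'])+f*c[0]/-c[2],float(d['cy'])-f*c[1]/-c[2]
E
python3 - <<'E'
from h import *
a=save('top','t0');b=save('side','s0')
for d in(a,b):print({k:(v if k!='pixels' else 0) for k,v in d.items()})
print(sensors.get_obs(),ctrl.grip_point_offset)
cv2.imwrite('pics/ts.png',np.hstack([a['pixels'],b['pixels']])[...,::-1])
E
```

```text
pics
{'pixels': 0, 'vertical_fov': 51.27895978714227, 'cx': 284.42351584710826, 'cy': 218.19635254016882, 'extrinsics': array([[ 0.00936208,  0.99410352, -0.10803029,  0.46785432],
       [-0.99964521,  0.01199849,  0.02378018,  0.00232314],
       [ 0.02493616,  0.10776933,  0.99386315,  1.1623015 ],
       [ 0.        ,  0.        ,  0.        ,  1.        ]])}
{'pixels': 0, 'vertical_fov': 53.06799449594781, 'cx': 279.7974835702355, 'cy': 209.14635560009853, 'extrinsics': array([[ 0.99417186,  0.06164472, -0.08844342,  0.45971557],
       [-0.10778209,  0.58591509, -0.80317279, -0.85425784],
       [ 0.00230897,  0.8080244 ,  0.58914449,  0.77600413],
       [ 0.        ,  0.        ,  0.        ,  1.        ]])}
{'time': 0.1, 'joints': array([ 1.16789061,  0.47771721,  0.02234449,  1.55634667, -0.01149449,
        1.10931847, -0.08308997]), 'joint_vel': array([ 0.00136963, -0.00168109, -0.00145066, -0.00168411, -0.00080939,
       -0.00013411, -0.00106776]), 'joint_efforts': array([ 3.39375139e-03, -5.84095824e+01,  1.53962273e+00, -2.73316455e+01,
       -5.42141602e-02,  1.30307005e-02,  5.18906415e-05]), 'tcp_pos': array([ 0.19594888, -0.64535561,  0.22178165]), 'tcp_rot': array([ 9.89153241e-01,  1.46884904e-01, -1.84306469e-04, -8.10025843e-04]), 'wrist_force': array([0.23724461, 0.38185258, 0.09856093]), 'ft_torque': array([0.00569548, 0.00590163, 0.02715207]), 'finger_force': 0.0, 'grip_width': 0.08781037213619383} 0.0187
```

View pics/t0.png

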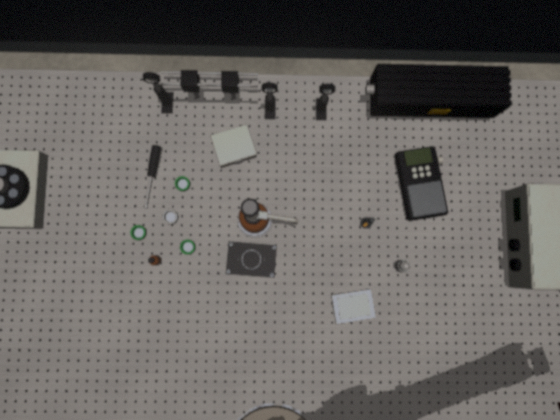

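View pics/s0.png

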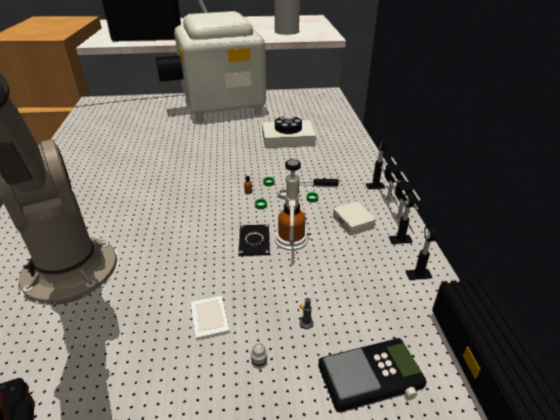

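The candidates for the chamber in the top view are the ring at (171,217), which is grey, and the rings at (183,184), (139,232) and (188,247), which are green look-alikes. The grey ring fits the plain steel description. The dispenser knob is near (250,208), the spout points right to (295,221), and the recess is at (251,259). I'll confirm the chamber in one enlarged crop.

```bash
python3 - <<'E'
import cv2
a=cv2.imread('pics/t0.png')[165:290,120:310]
cv2.imwrite('pics/c0.png',cv2.resize(a,None,fx=4.2,fy=4.2,interpolation=cv2.INTER_CUBIC))
E
```

```text
(no output)
```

View pics/c0.png

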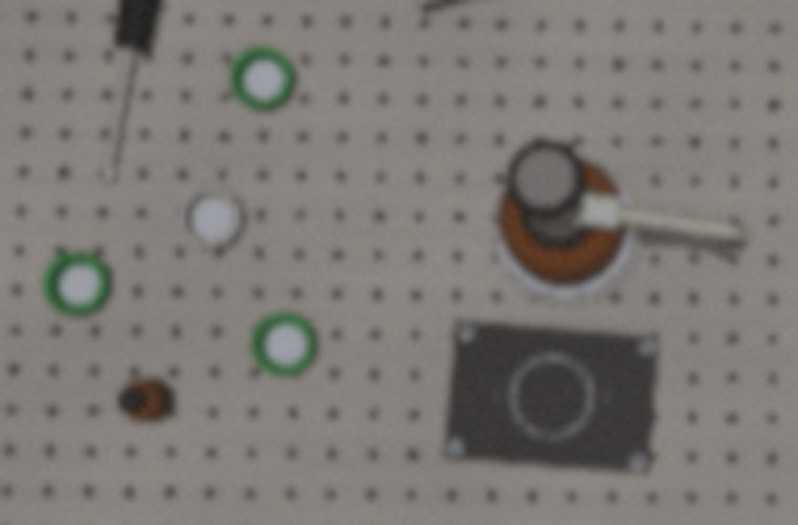

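The crop confirms it: the plain steel chamber is at crop (215,220), or (171.2,217.4) in the full image. The other three rings are green.

```bash
python3 - <<'E'
from h import *
d=np.load('pics/t0.npz')
F=lambda x,y,z:at(d,120+(x+.5)/4.2-.5,165+(y+.5)/4.2-.5,z)*1000
for n,x,y,z in [('chamber',215,219,.008),('recess',552,397,.008),('s1',466,333,.008),('s2',648,346,.008),('s3',638,461,.008),('s4',456,446,.008),('knob',547,177,.252),('tip',740,237,.142),('g1',263,79,.008),('g2',78,284,.008),('g3',285,345,.008),('oil',135,399,.06),('hextip',110,175,.003)]:print(n,F(x,y,z).round(1))
s=np.load('pics/s0.npz')
print(px(s,F(215,219,.008)/1000),px(s,F(552,397,.008)/1000),px(s,F(547,177,.252)/1000))
E
```

```text
chamber [593.5 274.6   8. ]
recess [484.2  61.3   8. ]
s1 [523.6 115.7   8. ]
s2 [516.7   1.7   8. ]
s3 [445.1   7.1   8. ]
s4 [453.3 120.3   8. ]
knob [590.   53.2 252. ]
tip [572.4 -48.9 142. ]
g1 [683.1 247.6   8. ]
g2 [551.6 358.1   8. ]
g3 [514.9 228.2   8. ]
oil [479.9 305.4  60. ]
hextip [621.2 342.7   3. ]
(np.float64(282.7355062797355), np.float64(194.09260409298983)) (np.float64(252.91411754727415), np.float64(238.3547484548986)) (np.float64(292.0368064055891), np.float64(162.51376930634316))
```

drive_tool([
  {"x": 40, "y": 40, "z": 30, "rz": -4, "claw": -0.36},
  {"x": 80, "y": 80, "z": 60, "rz": -8, "claw": -0.36},
  {"x": 120, "y": 120, "z": 80, "rz": -12, "claw": -0.36},
  {"x": 160, "y": 160, "z": 80, "rz": -16, "claw": -0.36},
  {"x": 200, "y": 200, "z": 80, "rz": -20.5, "claw": -0.36},
], force=15)

```text
invalid input
```

drive_tool([
  {"x": 22, "y": 57},
  {"x": 44, "y": 114},
  {"x": 66, "y": 171},
  {"x": 88, "y": 228},
  {"x": 110, "y": 285},
])

```text
invalid input
```

drive_tool([
  {"x": 4, "y": 58},
  {"x": 8, "y": 116},
  {"x": 12, "y": 174},
  {"x": 16, "y": 232},
  {"x": 20, "y": 290},
])

```text
invalid input
```

drive_tool([
  {"x": 40, "y": 40, "z": 30, "rx": 0, "ry": 0, "rz": -4, "claw": -0.36},
  {"x": 80, "y": 80, "z": 60, "rx": 0, "ry": 0, "rz": -8, "claw": -0.36},
  {"x": 120, "y": 120, "z": 80, "rx": 0, "ry": 0, "rz": -12, "claw": -0.36},
  {"x": 160, "y": 160, "z": 80, "rx": 0, "ry": 0, "rz": -16, "claw": -0.36},
  {"x": 200, "y": 200, "z": 80, "rx": 0, "ry": 0, "rz": -20.5, "claw": -0.36},
], force=15)

```text
time: 0.72
tcp_pos: [0.3972, -0.4443, 0.3028]
tcp_rot: [0.999, -0.033, 0.0, 0.0]
wrist_force: [0.5, -0.5, -0.4]
grip_width: 0.0599
finger_force: 0.0
```

drive_tool([
  {"x": 22, "y": 57, "z": 0, "rx": 0, "ry": 0, "rz": 0, "claw": -0.36},
  {"x": 44, "y": 114, "z": 0, "rx": 0, "ry": 0, "rz": 0, "claw": -0.36},
  {"x": 66, "y": 171, "z": 0, "rx": 0, "ry": 0, "rz": 0, "claw": -0.36},
  {"x": 88, "y": 228, "z": 0, "rx": 0, "ry": 0, "rz": 0, "claw": -0.36},
  {"x": 110, "y": 285, "z": 0, "rx": 0, "ry": 0, "rz": 0, "claw": -0.36},
])

```text
time: 1.35
tcp_pos: [0.5063, -0.159, 0.3025]
tcp_rot: [1.0, -0.032, -0.0, 0.0]
wrist_force: [1.1, -0.8, 0.5]
grip_width: 0.0598
finger_force: 0.0
```

drive_tool([
  {"x": 4, "y": 58, "z": 0, "rx": 0, "ry": 0, "rz": 0, "claw": -0.36},
  {"x": 8, "y": 116, "z": 0, "rx": 0, "ry": 0, "rz": 0, "claw": -0.36},
  {"x": 12, "y": 174, "z": 0, "rx": 0, "ry": 0, "rz": 0, "claw": -0.36},
  {"x": 16, "y": 232, "z": 0, "rx": 0, "ry": 0, "rz": 0, "claw": -0.36},
  {"x": 20, "y": 290, "z": 0, "rx": 0, "ry": 0, "rz": 0, "claw": -0.36},
])

```text
time: 1.98
tcp_pos: [0.5258, 0.1307, 0.3025]
tcp_rot: [0.999, -0.032, -0.0, 0.0]
wrist_force: [0.9, -0.4, -0.1]
grip_width: 0.0598
finger_force: 0.0
```

drive_tool([
  {"x": 20, "y": 40, "z": -20, "rx": 0, "ry": 0, "rz": 0, "claw": -0.36},
  {"x": 35, "y": 80, "z": -50, "rx": 0, "ry": 0, "rz": 0, "claw": -0.36},
  {"x": 50, "y": 110, "z": -90, "rx": 0, "ry": 0, "rz": 0, "claw": -0.36},
  {"x": 60, "y": 135, "z": -140, "rx": 0, "ry": 0, "rz": 0, "claw": -0.36},
  {"x": 66, "y": 144, "z": -180, "rx": 0, "ry": 0, "rz": 0, "claw": -0.36},
])

```text
time: 2.6
tcp_pos: [0.5912, 0.2748, 0.12]
tcp_rot: [1.0, -0.03, -0.001, -0.0]
wrist_force: [0.2, -0.2, -0.1]
grip_width: 0.0599
finger_force: 0.0
```

```bash
python3 - <<'E'
from h import *
d=save('wrist','w0');print(sensors.get_obs()['tcp_pos'],d['extrinsics'],d['vertical_fov'])
print(px(d,[.5935,.2746,.016]))
E
```

```text
[0.58894143 0.27365553 0.11470175] [[-6.09546754e-02  9.53738458e-01  2.94393412e-01  6.72440336e-01]
 [-9.98140387e-01 -5.80823542e-02 -1.84988798e-02  2.70010601e-01]
 [-5.44030672e-04 -2.94973547e-01  9.55505265e-01  2.81495939e-01]
 [ 0.00000000e+00  0.00000000e+00  0.00000000e+00  1.00000000e+00]] 59.50943523616239
(np.float64(282.1157323721054), np.float64(206.2541714329657))
```

View pics/w0.png

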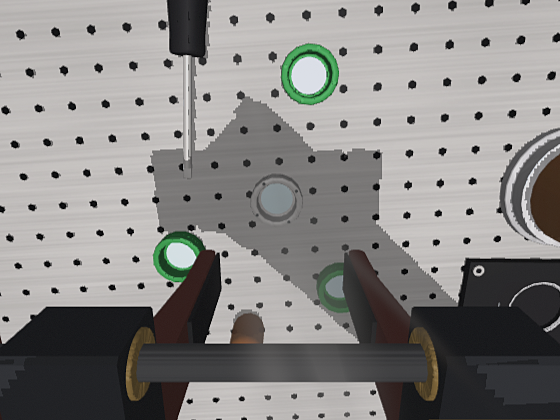

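The chamber rim is centred at about (276.5,200), with green rings at (309,73), (179,256) and (343,287). All of them are clear of the fingers.

```bash
python3 - <<'E'
from h import *
d=np.load('pics/w0.npz')
print(at(d,276.5,199.5,.016)); o=sensors.get_obs(); print(o['tcp_pos'],o['joint_vel'],o['time'])
g=cv2.cvtColor(d['pixels'][150:250,225:330],cv2.COLOR_RGB2GRAY)
print(cv2.HoughCircles(cv2.resize(g,None,fx=4,fy=4,interpolation=cv2.INTER_CUBIC),cv2.HOUGH_GRADIENT,2,200,param1=80,param2=30,minRadius=85,maxRadius=120))
w=save('wrist','w1');print(w['extrinsics'][:3,3],sensors.get_obs()['tcp_pos'])
E
```

```text
[0.59903032 0.27848305 0.016     ]
[0.58894143 0.27365553 0.11470175] [ 0.02879014 -0.05126647  0.0022809   0.03270941 -0.04404367  0.11378665
  0.04569587] 2.65
[[[207.  199.  102.8]]]
[0.67119281 0.26934784 0.27562659] [0.58897957 0.27259307 0.11733653]
```

```bash
python3 - <<'E'
from h import *
for i in range(3): o=sensors.get_obs();d=save('wrist',f'w{i+2}')
print(o['tcp_pos'],o['tcp_rot'])
g=cv2.cvtColor(d['pixels'][140:260,215:340],cv2.COLOR_RGB2GRAY)
c=cv2.HoughCircles(cv2.resize(g,None,fx=4,fy=4,interpolation=cv2.INTER_CUBIC),cv2.HOUGH_GRADIENT,2,200,param1=80,param2=30,minRadius=85,maxRadius=120)[0,0]
print(c,at(d,215+c[0]/4,140+c[1]/4,.016))
E
```

```text
[0.59186393 0.27270309 0.12262138] [ 9.99502363e-01 -3.15358884e-02 -6.04982145e-04  3.83590873e-04]
[233.  255.  103.4] [0.59581179 0.27902579 0.016     ]
```

drive_tool([
  {"x": 3, "y": 4, "z": -30, "rx": 0, "ry": 0, "rz": 0, "claw": -0.36},
  {"x": 3, "y": 4, "z": -60, "rx": 0, "ry": 0, "rz": 0, "claw": -0.36},
  {"x": 3, "y": 4, "z": -80, "rx": 0, "ry": 0, "rz": 0, "claw": -0.36},
  {"x": 3, "y": 4, "z": -88, "rx": 0, "ry": 0, "rz": 0, "claw": -0.36},
  {"x": 3, "y": 4, "z": -88, "rx": 0, "ry": 0, "rz": 0, "claw": -0.36},
])

```text
time: 3.48
tcp_pos: [0.5955, 0.2771, 0.0353]
tcp_rot: [0.999, -0.032, 0.0, -0.0]
wrist_force: [-0.5, -0.1, -0.2]
grip_width: 0.0599
finger_force: 0.0
```

```bash
python3 - <<'E'
from h import *
for i in range(3): o=sensors.get_obs();d=save('wrist',f'x{i}')
print(o['tcp_pos'],o['tcp_rot'])
cv2.imwrite('pics/x_c.png',cv2.resize(d['pixels'][150:400,130:430],None,fx=2.4,fy=2.4)[...,::-1])
E
```

```text
[0.59589791 0.27750089 0.03590496] [ 9.99500770e-01 -3.15806808e-02  8.17030273e-04 -4.50376695e-04]
```

View pics/x_c.png

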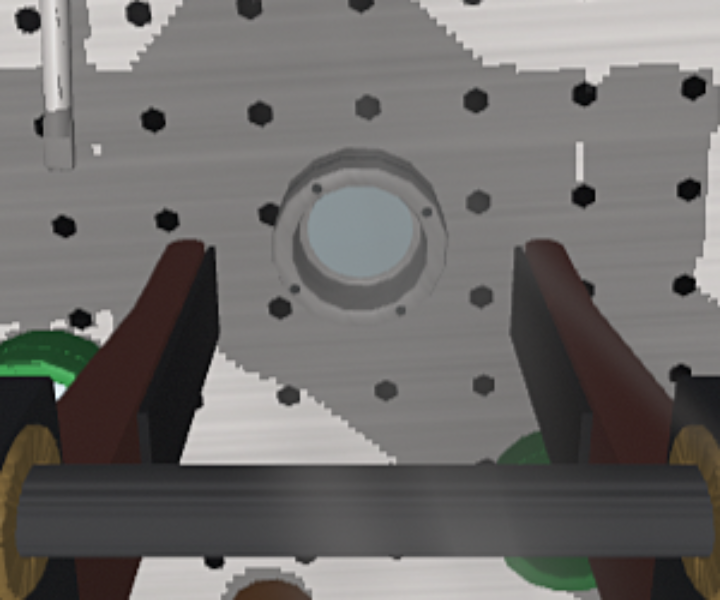

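The chamber rim is centred at crop (360,247), and the finger tips straddle it symmetrically, with their midpoint at x≈364.

```bash
python3 - <<'E'
from h import *
d=np.load('pics/x2.npz')
for y in (242,247,252): print(at(d,130+360/2.4,150+y/2.4,.016))
print([ (np.array(px(d,p))-[130,150])*2.4 for p in ([.5957,.2775,.0359],[.5957,.2775,.016])])
E
```

```text
[0.59846317 0.27845386 0.016     ]
[0.59725737 0.27853181 0.016     ]
[0.59604723 0.27861004 0.016     ]
[array([365.02641842, 293.50968285]), array([365.04960586, 253.1400518 ])]
```

drive_tool([
  {"x": 1, "y": 1, "z": -14, "rx": 0, "ry": 0, "rz": 0, "claw": -0.36},
  {"x": 1, "y": 1, "z": -24, "rx": 0, "ry": 0, "rz": 0, "claw": -0.36},
  {"x": 1, "y": 1, "z": -28, "rx": 0, "ry": 0, "rz": 0, "claw": -0.36},
  {"x": 1, "y": 1, "z": -28, "rx": 0, "ry": 0, "rz": 0, "claw": -0.2},
  {"x": 1, "y": 1, "z": -28, "rx": 0, "ry": 0, "rz": 0, "claw": 0},
])

```text
time: 4.25
tcp_pos: [0.5963, 0.2783, 0.0068]
tcp_rot: [1.0, -0.031, 0.0, -0.0]
wrist_force: [0.3, -1.3, 1.0]
grip_width: 0.0463
finger_force: 0.0
```

drive_tool([
  {"x": 0, "y": 0, "z": 0, "rx": 0, "ry": 0, "rz": 0, "claw": 0.2},
  {"x": 0, "y": 0, "z": 0, "rx": 0, "ry": 0, "rz": 0, "claw": 0.5},
  {"x": 0, "y": 0, "z": 0, "rx": 0, "ry": 0, "rz": 0, "claw": 0.5},
  {"x": 0, "y": 0, "z": 0, "rx": 0, "ry": 0, "rz": 0, "claw": 0.5},
], force=15)

```text
time: 4.75
tcp_pos: [0.5964, 0.2782, 0.007]
tcp_rot: [1.0, -0.032, 0.0, -0.0]
wrist_force: [0.8, -0.2, 2.6]
grip_width: 0.0389
finger_force: 15.0
```

drive_tool([
  {"x": 0, "y": 0, "z": 15, "rx": 0, "ry": 0, "rz": 0, "claw": 0.5},
  {"x": 0, "y": 0, "z": 40, "rx": 0, "ry": 0, "rz": 0, "claw": 0.5},
  {"x": -20, "y": -35, "z": 60, "rx": 0, "ry": 0, "rz": 0, "claw": 0.5},
  {"x": -48, "y": -85, "z": 70, "rx": 0, "ry": 0, "rz": 0, "claw": 0.5},
  {"x": -76, "y": -135, "z": 70, "rx": 0, "ry": 0, "rz": 0, "claw": 0.5},
])

```text
time: 5.38
tcp_pos: [0.5201, 0.1421, 0.0783]
tcp_rot: [1.0, -0.031, 0.001, -0.0]
wrist_force: [1.3, -0.1, -0.7]
grip_width: 0.0388
finger_force: 15.0
```

drive_tool([
  {"x": -20, "y": -40, "z": -5, "rx": 0, "ry": 0, "rz": 0, "claw": 0.5},
  {"x": -30, "y": -68, "z": -15, "rx": 0, "ry": 0, "rz": 0, "claw": 0.5},
  {"x": -34, "y": -80, "z": -25, "rx": 0, "ry": 0, "rz": 0, "claw": 0.5},
  {"x": -34, "y": -80, "z": -30, "rx": 0, "ry": 0, "rz": 0, "claw": 0.5},
  {"x": -34, "y": -80, "z": -30, "rx": 0, "ry": 0, "rz": 0, "claw": 0.5},
])

```text
time: 6.0
tcp_pos: [0.4867, 0.0648, 0.0466]
tcp_rot: [1.0, -0.031, 0.0, -0.0]
wrist_force: [-0.1, -0.1, -0.7]
grip_width: 0.0391
finger_force: 15.0
```

```bash
python3 - <<'E'
from h import *
for i in range(3): o=sensors.get_obs();d=save('wrist',f'y{i}')
print(o['tcp_pos'],o['tcp_rot'],o['grip_width'],o['wrist_force'])
cv2.imwrite('pics/y_c.png',cv2.resize(d['pixels'][50:420,:],None,fx=1.42,fy=1.42)[...,::-1])
E
```

```text
[0.48679806 0.06474939 0.04684762] [ 9.99534973e-01 -3.04880309e-02  3.26247284e-04 -4.60337354e-04] 0.03873081530630307 [ 0.13713728  0.61154905 -0.64842842]
```

View pics/y_c.png

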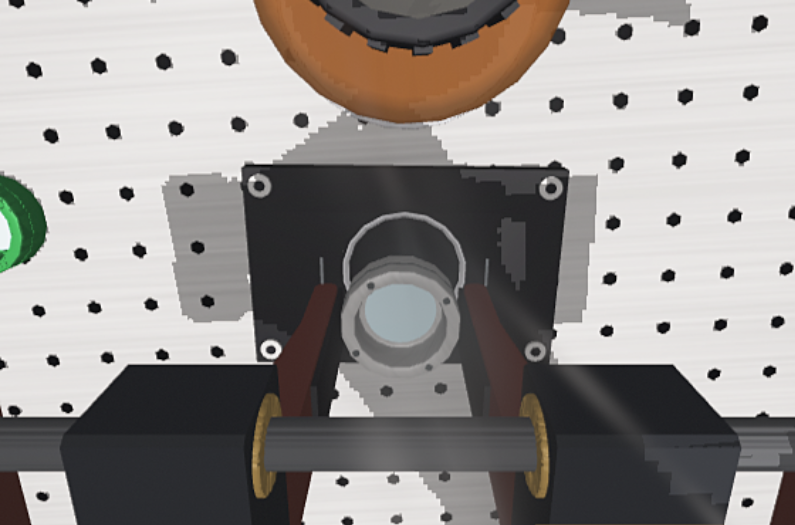

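The recess ring spans crop x 344–465 with its top at y=212. The plate screws are at (259,186), (551,188), (271,350) and (535,351). The held chamber's rim is centred at about (401,315).

```bash
python3 - <<'E'
from h import *
from scipy.optimize import least_squares
d=np.load('pics/y2.npz')
P=lambda x,y,z:at(d,x/1.42,50+y/1.42,z)[:2]*1000
S=[P(*p,.008) for p in((259,186),(551,188),(271,350),(535,351))]
print(np.round(S,1),np.mean(S,0)); v=S[0]-S[1];w=S[2]-S[3];print([np.degrees(np.arctan2(*(-a[0],a[1]))) for a in(v,w)])
R=np.array([P(*p,.008) for p in((344,268),(465,268),(404,212),(358,235),(451,235))])
r=least_squares(lambda q:np.hypot(*(R-q[:2]).T)-q[2],[485,62,24]);print(r.x,r.fun)
T=np.array([P(*p,.0555) for p in((342,312),(460,312),(401,376))])
r=least_squares(lambda q:np.hypot(*(T-q[:2]).T)-q[2],[485,62,20]);print(r.x)
E
```

```text
[[526.5 118. ]
 [518.8   3.6]
 [454.1 123. ]
 [446.8   8.8]] [486.55281842  63.33725258]
[np.float64(-3.8876973733451554), np.float64(-3.7004411125032486)]
[487.28407101  63.08724031  24.81174688] [ 0.12978431  0.15319564  0.46028574 -0.35905186 -0.38421383]
[488.04717575  64.49660888  19.49790569]
```

drive_tool([
  {"x": -1, "y": -1.3, "z": -10, "rx": 0, "ry": 0, "rz": 0, "claw": 0.5},
  {"x": -1, "y": -1.3, "z": -20, "rx": 0, "ry": 0, "rz": 0, "claw": 0.5},
  {"x": -1, "y": -1.3, "z": -27, "rx": 0, "ry": 0, "rz": 0, "claw": 0.5},
  {"x": -1, "y": -1.3, "z": -30, "rx": 0, "ry": 0, "rz": 0, "claw": 0.5},
  {"x": -1, "y": -1.3, "z": -31, "rx": 0, "ry": 0, "rz": 0, "claw": 0.5},
])

```text
time: 6.78
tcp_pos: [0.485, 0.0618, 0.0154]
tcp_rot: [1.0, -0.031, -0.0, 0.0]
wrist_force: [-0.1, 0.5, -0.3]
grip_width: 0.0392
finger_force: 15.0
```

drive_tool([
  {"x": 0, "y": 0, "z": -1, "rx": 0, "ry": 0, "rz": 0, "claw": 0.5},
  {"x": 0, "y": 0, "z": -2, "rx": 0, "ry": 0, "rz": 0, "claw": 0.5},
  {"x": 0, "y": 0, "z": -3, "rx": 0, "ry": 0, "rz": 0, "claw": 0.5},
  {"x": 0, "y": 0, "z": -3.5, "rx": 0, "ry": 0, "rz": 0, "claw": 0.5},
  {"x": 0, "y": 0, "z": -3.5, "rx": 0, "ry": 0, "rz": 0, "claw": 0.5},
])

```text
time: 7.4
tcp_pos: [0.4851, 0.0618, 0.0122]
tcp_rot: [1.0, -0.032, 0.0, 0.0]
wrist_force: [0.3, -0.3, -1.5]
grip_width: 0.0386
finger_force: 15.0
```

drive_tool([
  {"x": 0, "y": 0, "z": -0.5, "rx": 0, "ry": 0, "rz": 0, "claw": 0.5},
  {"x": 0, "y": 0, "z": -1, "rx": 0, "ry": 0, "rz": 0, "claw": 0.5},
  {"x": 0, "y": 0, "z": -1, "rx": 0, "ry": 0, "rz": 0, "claw": 0.5},
])

```text
time: 7.78
tcp_pos: [0.4851, 0.0618, 0.0111]
tcp_rot: [1.0, -0.032, -0.0, 0.0]
wrist_force: [0.5, 0.1, -0.5]
grip_width: 0.0387
finger_force: 15.0
```

drive_tool([
  {"x": 0, "y": 0, "z": -0.5, "rx": 0, "ry": 0, "rz": 0, "claw": 0.5},
  {"x": 0, "y": 0, "z": -1, "rx": 0, "ry": 0, "rz": 0, "claw": 0.5},
  {"x": 0, "y": 0, "z": -1, "rx": 0, "ry": 0, "rz": 0, "claw": 0.5},
])

```text
time: 8.15
tcp_pos: [0.4851, 0.0618, 0.0101]
tcp_rot: [1.0, -0.032, -0.0, 0.0]
wrist_force: [-0.2, 0.3, -1.2]
grip_width: 0.0389
finger_force: 15.0
```

drive_tool([
  {"x": 0, "y": 0, "z": -0.5, "rx": 0, "ry": 0, "rz": 0, "claw": 0.5},
  {"x": 0, "y": 0, "z": -0.5, "rx": 0, "ry": 0, "rz": 0, "claw": 0.5},
])

```text
time: 8.4
tcp_pos: [0.4852, 0.0618, 0.0099]
tcp_rot: [1.0, -0.032, 0.0, 0.0]
wrist_force: [-2.3, 0.3, 3.8]
grip_width: 0.0392
finger_force: 15.0
```

drive_tool([
  {"x": 0, "y": 0, "z": -0.4, "rx": 0, "ry": 0, "rz": 0, "claw": 0.5},
  {"x": 0, "y": 0, "z": -0.4, "rx": 0, "ry": 0, "rz": 0, "claw": 0.5},
])

```text
time: 8.65
tcp_pos: [0.4852, 0.0618, 0.0099]
tcp_rot: [1.0, -0.032, 0.0, 0.0]
wrist_force: [-2.2, -0.1, 9.8]
grip_width: 0.039
finger_force: 15.0
```

drive_tool([
  {"x": 0, "y": 0, "z": 0.7, "rx": 0, "ry": 0, "rz": 0, "claw": 0.5},
  {"x": 0, "y": 0, "z": 0.7, "rx": 0, "ry": 0, "rz": 0, "claw": -0.1},
  {"x": 0, "y": 0, "z": 0.7, "rx": 0, "ry": 0, "rz": 0, "claw": -0.3},
  {"x": 0, "y": 0, "z": 0.7, "rx": 0, "ry": 0, "rz": 0, "claw": -0.3},
])

```text
time: 9.15
tcp_pos: [0.4852, 0.0618, 0.0099]
tcp_rot: [1.0, -0.031, -0.0, -0.0]
wrist_force: [-0.6, 0.3, 0.5]
grip_width: 0.0571
finger_force: 0.0
```

drive_tool([
  {"x": 0, "y": 0, "z": 8, "rx": 0, "ry": 0, "rz": 0, "claw": -0.3},
  {"x": 0, "y": 0, "z": 30, "rx": 0, "ry": 0, "rz": 0, "claw": -0.3},
  {"x": 0, "y": 0, "z": 60, "rx": 0, "ry": 0, "rz": 0, "claw": -0.3},
  {"x": 0, "y": 0, "z": 70, "rx": 0, "ry": 0, "rz": 0, "claw": -0.3},
  {"x": 0, "y": 0, "z": 70, "rx": 0, "ry": 0, "rz": 0, "claw": -0.3},
])

```text
time: 9.78
tcp_pos: [0.4856, 0.0618, 0.0804]
tcp_rot: [0.999, -0.032, 0.001, -0.0]
wrist_force: [-0.8, -0.3, 0.1]
grip_width: 0.0572
finger_force: 0.0
```

```bash
python3 - <<'E'
from h import *
for i in range(3): o=sensors.get_obs();d=save('wrist',f'z{i}')
print(o['tcp_pos'],o['tcp_rot'],o['grip_width'],o['wrist_force'])
t=save('top','t1')
A=cv2.resize(d['pixels'][20:320,130:430],(600,600)); 
cv2.imwrite('pics/z_c.png',A[...,::-1])
E
```

```text
[0.48459488 0.06161212 0.07930085] [ 9.99502169e-01 -3.15460445e-02 -4.90531930e-04  1.41384502e-04] 0.057050897102492844 [-0.40024876 -0.27518158  0.1183797 ]
```

View pics/z_c.png

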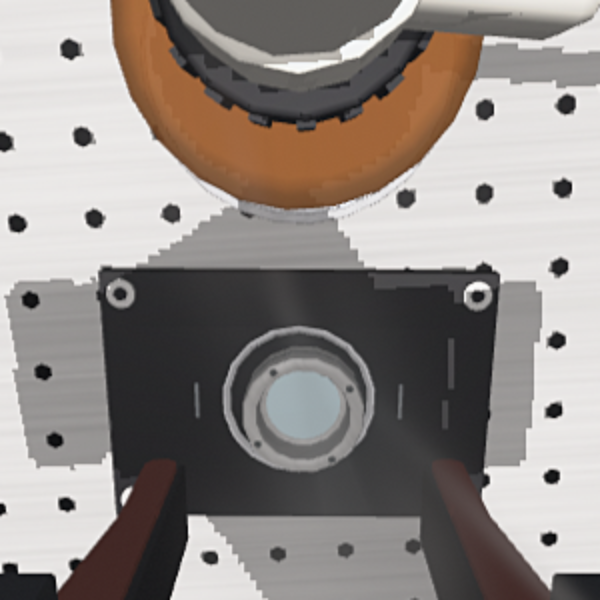

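The chamber sits flat inside the recess, with its rim at about (303,415) inside the ring centred at (299,398). The spout leaves to the right, at about -y. Next I'll refine the axis and check the wrist joint.

```bash
python3 - <<'E'
from h import *
d=np.load('pics/z2.npz')
print(at(d,130+299/2,20+398/2,.008), at(d,130+303/2,20+415/2,.019))
print(sensors.get_obs()['joints'].round(2))
t=np.load('pics/t1.npz'); a=t['pixels'][190:270,225:315]
cv2.imwrite('pics/t1c.png',cv2.resize(a,None,fx=7,fy=7,interpolation=cv2.INTER_CUBIC)[...,::-1])
E
```

```text
[0.48790484 0.06302816 0.008     ] [0.48576246 0.06181924 0.019     ]
[ 0.09  0.41 -0.41  2.09  0.25  0.69 -2.12]
```

drive_tool([
  {"x": 0, "y": 0, "z": 60, "rx": 0, "ry": 0, "rz": 0, "claw": -0.3},
  {"x": 0, "y": 0, "z": 120, "rx": 0, "ry": 0, "rz": 5, "claw": -0.3},
  {"x": 0, "y": -10, "z": 180, "rx": 0, "ry": 0, "rz": 15, "claw": -0.3},
  {"x": 20, "y": -30, "z": 220, "rx": 0, "ry": 0, "rz": 25, "claw": -0.3},
  {"x": 40, "y": -55, "z": 230, "rx": 0, "ry": 0, "rz": 35, "claw": -0.3},
])

```text
time: 10.6
tcp_pos: [0.5267, 0.0068, 0.3126]
tcp_rot: [0.962, 0.274, 0.002, 0.001]
wrist_force: [0.6, 0.6, -1.4]
grip_width: 0.0571
finger_force: 0.0
```

drive_tool([
  {"x": 15, "y": -20, "z": 0, "rx": 0, "ry": 0, "rz": 10, "claw": -0.3},
  {"x": 30, "y": -30, "z": 0, "rx": 0, "ry": 0, "rz": 20, "claw": -0.3},
  {"x": 45, "y": -34, "z": 0, "rx": 0, "ry": 0, "rz": 30, "claw": -0.3},
  {"x": 53, "y": -34, "z": 0, "rx": 0, "ry": 0, "rz": 40, "claw": -0.3},
  {"x": 53, "y": -34, "z": 0, "rx": 0, "ry": 0, "rz": 49, "claw": -0.3},
])

```text
time: 11.22
tcp_pos: [0.5783, -0.0273, 0.3085]
tcp_rot: [0.762, 0.647, -0.001, -0.001]
wrist_force: [0.2, 0.8, -0.0]
grip_width: 0.0569
finger_force: 0.0
```

```bash
python3 - <<'E'
from h import *
for i in range(3): o=sensors.get_obs();d=save('wrist',f'p{i}')
print(o['tcp_pos'],o['tcp_rot'],o['joints'].round(2))
cv2.imwrite('pics/p_c.png',cv2.resize(d['pixels'],(800,600))[...,::-1])
for p in ([.592,.0558,.252],[.578,-.0276,.142],[.5748,-.0464,.142]):print(np.array(px(d,p))*800/560)
E
```

```text
[ 0.57793789 -0.02724875  0.30871511] [ 7.63508527e-01  6.45796955e-01 -5.34903940e-04 -8.57670918e-04] [ 0.42  0.31 -0.61  1.65  0.18  1.24 -0.39]
[402.16661627 130.42799665]
[402.70953666 271.398547  ]
[402.64837187 299.74630678]
```

View pics/p_c.png

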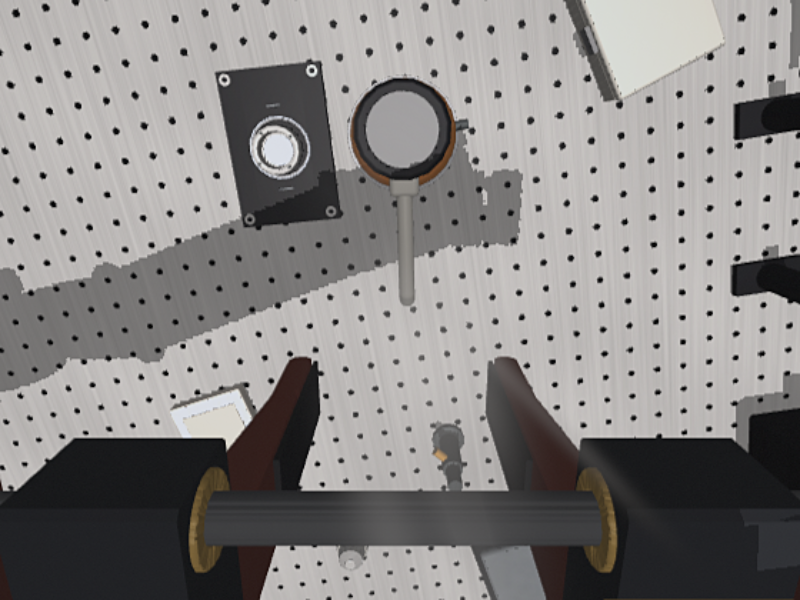

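The knob is at (402,129), exactly as predicted. The spout tube runs to (407,303), about 1.7° beyond my estimate. The spout is free on both sides.

drive_tool([
  {"x": 2.8, "y": 2, "z": -40, "rx": 0, "ry": 0, "rz": 1.7, "claw": -0.3},
  {"x": 2.8, "y": 2, "z": -90, "rx": 0, "ry": 0, "rz": 1.7, "claw": -0.3},
  {"x": 2.8, "y": 2, "z": -140, "rx": 0, "ry": 0, "rz": 1.7, "claw": -0.3},
  {"x": 2.8, "y": 2, "z": -170, "rx": 0, "ry": 0, "rz": 1.7, "claw": -0.3},
  {"x": 2.8, "y": 2, "z": -178, "rx": 0, "ry": 0, "rz": 1.7, "claw": -0.3},
])

```text
time: 12.0
tcp_pos: [0.5794, -0.0253, 0.1298]
tcp_rot: [0.755, 0.656, -0.002, -0.001]
wrist_force: [0.4, 0.5, 1.0]
grip_width: 0.0568
finger_force: 0.0
```

drive_tool([
  {"x": 0, "y": 0, "z": 0, "rx": 0, "ry": 0, "rz": 0, "claw": 0},
  {"x": 0, "y": 0, "z": 0, "rx": 0, "ry": 0, "rz": 0, "claw": 0.4},
  {"x": 0, "y": 0, "z": 0, "rx": 0, "ry": 0, "rz": 0, "claw": 0.9},
  {"x": 0, "y": 0, "z": 0, "rx": 0, "ry": 0, "rz": 0, "claw": 0.9},
  {"x": 0, "y": 0, "z": 0, "rx": 0, "ry": 0, "rz": 0, "claw": 0.9},
], force=12)

```text
time: 12.62
tcp_pos: [0.581, -0.0253, 0.1323]
tcp_rot: [0.754, 0.657, 0.0, 0.0]
wrist_force: [-1.2, -0.8, 1.4]
grip_width: 0.0105
finger_force: 0.7
```

```bash
python3 -c "
import numpy as np
p0=None
for k in range(11):
    t=np.radians(262.3-8.58*k);p=np.array([592+82*np.cos(t),55.9+82*np.sin(t)])*1
    if k%5==0: b=p; 
    if k==0: b=p
    if k in(0,5,10): print(k,p.round(1), (p-(q if k else p)).round(1)); q=p
    else: print(k,(p-q).round(1),round(-8.58*(k%5),1))
"
```

```text
0 [581.  -25.4] [0. 0.]
1 [-12.    2.5] -8.6
2 [-23.5   6.9] -17.2
3 [-34.2  12.8] -25.7
4 [-43.9  20.3] -34.3
5 [528.6   3.9] [-52.4  29.2]
6 [-7.1 10. ] -8.6
7 [-12.5  21. ] -17.2
8 [-16.3  32.7] -25.7
9 [-18.3  44.8] -34.3
10 [510.2  60.9] [-18.5  57.1]
```

drive_tool([
  {"x": -12, "y": 2.5, "z": 0, "rx": 0, "ry": 0, "rz": -8.6, "claw": 0.9},
  {"x": -23.5, "y": 6.9, "z": 0, "rx": 0, "ry": 0, "rz": -17.2, "claw": 0.9},
  {"x": -34.2, "y": 12.8, "z": 0, "rx": 0, "ry": 0, "rz": -25.7, "claw": 0.9},
  {"x": -43.9, "y": 20.3, "z": 0, "rx": 0, "ry": 0, "rz": -34.3, "claw": 0.9},
  {"x": -52.4, "y": 29.2, "z": 0, "rx": 0, "ry": 0, "rz": -42.9, "claw": 0.9},
])

```text
time: 13.25
tcp_pos: [0.5285, 0.0039, 0.1322]
tcp_rot: [0.943, 0.333, 0.0, 0.0]
wrist_force: [0.7, 0.1, -0.5]
grip_width: 0.0097
finger_force: 12.0
```

drive_tool([
  {"x": -7.1, "y": 10, "z": 0, "rx": 0, "ry": 0, "rz": -8.6, "claw": 0.9},
  {"x": -12.5, "y": 21, "z": 0, "rx": 0, "ry": 0, "rz": -17.2, "claw": 0.9},
  {"x": -16.3, "y": 32.7, "z": 0, "rx": 0, "ry": 0, "rz": -25.7, "claw": 0.9},
  {"x": -18.3, "y": 44.8, "z": 0, "rx": 0, "ry": 0, "rz": -34.3, "claw": 0.9},
  {"x": -18.5, "y": 57.1, "z": 0, "rx": 0, "ry": 0, "rz": -42.9, "claw": 0.9},
])

```text
time: 13.88
tcp_pos: [0.5099, 0.0611, 0.1322]
tcp_rot: [0.999, -0.035, 0.0, 0.0]
wrist_force: [1.4, -0.4, -0.4]
grip_width: 0.0099
finger_force: 12.0
```

drive_tool([
  {"x": 0, "y": 0, "z": 0, "rx": 0, "ry": 0, "rz": 0, "claw": 0.9},
  {"x": 0, "y": 0, "z": 0, "rx": 0, "ry": 0, "rz": 0, "claw": 0.9},
])

```text
time: 14.12
tcp_pos: [0.5099, 0.0611, 0.1322]
tcp_rot: [1.0, -0.031, -0.0, -0.0]
wrist_force: [-2.4, 1.2, 2.8]
grip_width: 0.0095
finger_force: 12.0
```

Release, rise straight up, and look from above.

drive_tool([
  {"x": 0, "y": 0, "z": 0, "rx": 0, "ry": 0, "rz": 0, "claw": 0.4},
  {"x": 0, "y": 0, "z": 0, "rx": 0, "ry": 0, "rz": 0, "claw": 0.2},
  {"x": 0, "y": 0, "z": 40, "rx": 0, "ry": 0, "rz": 0, "claw": 0.2},
  {"x": 0, "y": 0, "z": 90, "rx": 0, "ry": 0, "rz": 0, "claw": 0.2},
  {"x": 0, "y": 0, "z": 145, "rx": 0, "ry": 0, "rz": 0, "claw": 0.2},
])

```text
time: 14.75
tcp_pos: [0.5095, 0.0606, 0.278]
tcp_rot: [0.999, -0.032, -0.001, 0.0]
wrist_force: [1.8, -1.2, -0.5]
grip_width: 0.0354
finger_force: 0.0
```

drive_tool([
  {"x": -20, "y": 0, "z": 40, "rx": 0, "ry": 0, "rz": 0, "claw": 0.5},
  {"x": -30, "y": 0, "z": 60, "rx": 0, "ry": 0, "rz": 0, "claw": 1},
  {"x": -30, "y": 0, "z": 60, "rx": 0, "ry": 0, "rz": 0, "claw": 1},
])

```text
time: 15.12
tcp_pos: [0.4805, 0.061, 0.3384]
tcp_rot: [0.999, -0.032, 0.002, -0.0]
wrist_force: [-0.1, -0.7, -0.5]
grip_width: 0.009
finger_force: 0.0
```

```bash
python3 - <<'E'
from h import *
for i in range(3): o=sensors.get_obs();d=save('wrist',f'q{i}')
print(o['tcp_pos'],o['tcp_rot'],o['grip_width'])
A=cv2.resize(d['pixels'][60:300,120:440],(800,600)); cv2.imwrite('pics/q_c.png',A[...,::-1])
for p in ([.592,.0558,.252],[.4872,.0628,.142],[.487,.0628,.019],[.497-.0038,.0624,.142]):print((np.array(px(d,p))-[120,60])*2.5)
E
```

```text
[0.47995937 0.06072309 0.33606717] [ 9.99473191e-01 -3.24527202e-02 -3.56044450e-04  1.84165050e-04] 0.0014743531010210445
[395.39110817 -39.47835785]
[398.24759709 289.18755426]
[399.73640312 241.32222516]
[398.24288251 274.09982829]
```

View pics/q_c.png

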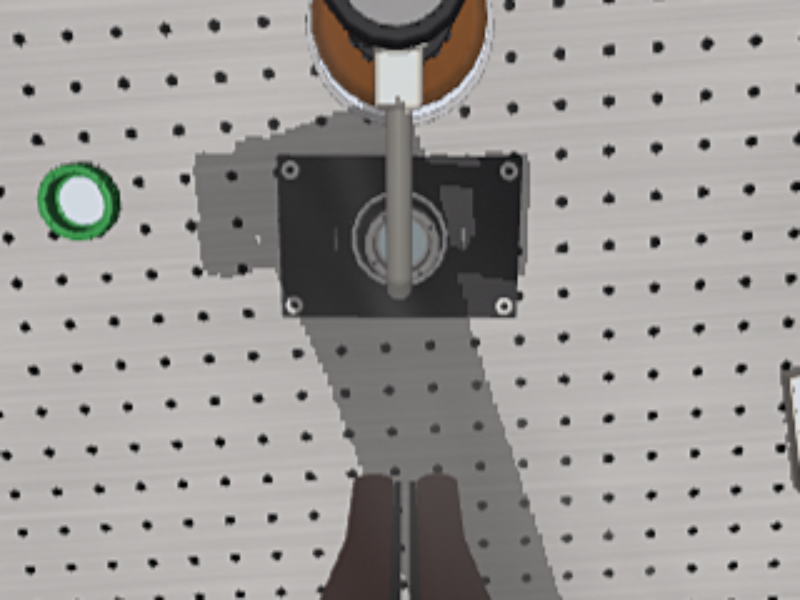

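The spout runs straight over the chamber and ends at (398,292), where I predicted the outlet would be. The next step is the knob, with fingers shut.

drive_tool([
  {"x": 40, "y": -2, "z": 0, "rx": 0, "ry": 0, "rz": 0, "claw": 1},
  {"x": 85, "y": -4, "z": -10, "rx": 0, "ry": 0, "rz": 0, "claw": 1},
  {"x": 112, "y": -5, "z": -30, "rx": 0, "ry": 0, "rz": 0, "claw": 1},
  {"x": 112, "y": -5, "z": -60, "rx": 0, "ry": 0, "rz": 0, "claw": 1},
  {"x": 112, "y": -5, "z": -70, "rx": 0, "ry": 0, "rz": 0, "claw": 1},
])

```text
time: 15.9
tcp_pos: [0.5908, 0.0557, 0.2632]
tcp_rot: [0.999, -0.032, -0.003, 0.0]
wrist_force: [-1.2, 1.1, 0.9]
grip_width: 0.0006
finger_force: 0.0
```

drive_tool([
  {"x": 0, "y": 0, "z": -6, "rx": 0, "ry": 0, "rz": 0, "claw": 1},
  {"x": 0, "y": 0, "z": -11, "rx": 0, "ry": 0, "rz": 0, "claw": 1},
  {"x": 0, "y": 0, "z": -13, "rx": 0, "ry": 0, "rz": 0, "claw": 1},
  {"x": 0, "y": 0, "z": -13, "rx": 0, "ry": 0, "rz": 0, "claw": 1},
])

```text
time: 16.4
tcp_pos: [0.5922, 0.0561, 0.2545]
tcp_rot: [0.999, -0.032, 0.0, -0.0]
wrist_force: [-0.1, 0.4, 1.2]
grip_width: 0.0003
finger_force: 0.0
```

drive_tool([
  {"x": 0, "y": 0, "z": -1, "rx": 0, "ry": 0, "rz": 0, "claw": 1},
  {"x": 0, "y": 0, "z": -2, "rx": 0, "ry": 0, "rz": 0, "claw": 1},
  {"x": 0, "y": 0, "z": -3, "rx": 0, "ry": 0, "rz": 0, "claw": 1},
  {"x": 0, "y": 0, "z": -4, "rx": 0, "ry": 0, "rz": 0, "claw": 1},
  {"x": 0, "y": 0, "z": -5, "rx": 0, "ry": 0, "rz": 0, "claw": 1},
])

```text
time: 17.02
tcp_pos: [0.5922, 0.0561, 0.2492]
tcp_rot: [0.999, -0.032, 0.0, -0.0]
wrist_force: [-0.7, 0.0, 4.0]
grip_width: 0.0004
finger_force: 1.8
```

drive_tool([
  {"x": 0, "y": 0, "z": -1, "rx": 0, "ry": 0, "rz": 0, "claw": 1},
  {"x": 0, "y": 0, "z": -2, "rx": 0, "ry": 0, "rz": 0, "claw": 1},
  {"x": 0, "y": 0, "z": -3, "rx": 0, "ry": 0, "rz": 0, "claw": 1},
  {"x": 0, "y": 0, "z": -4, "rx": 0, "ry": 0, "rz": 0, "claw": 1},
  {"x": 0, "y": 0, "z": -4, "rx": 0, "ry": 0, "rz": 0, "claw": 1},
])

```text
time: 17.65
tcp_pos: [0.5922, 0.0561, 0.245]
tcp_rot: [0.999, -0.032, 0.0, -0.0]
wrist_force: [-0.7, 0.3, 5.0]
grip_width: 0.0006
finger_force: 1.9
```

drive_tool([
  {"x": 0, "y": 0, "z": -0.5, "rx": 0, "ry": 0, "rz": 0, "claw": 1},
  {"x": 0, "y": 0, "z": -1, "rx": 0, "ry": 0, "rz": 0, "claw": 1},
])

```text
time: 17.9
tcp_pos: [0.5922, 0.0561, 0.2441]
tcp_rot: [0.999, -0.032, 0.0, -0.0]
wrist_force: [-0.3, 0.4, 4.7]
grip_width: 0.0003
finger_force: 2.5
```

drive_tool([
  {"x": 0, "y": 0, "z": -0.4, "rx": 0, "ry": 0, "rz": 0, "claw": 1},
  {"x": 0, "y": 0, "z": -0.8, "rx": 0, "ry": 0, "rz": 0, "claw": 1},
])

```text
time: 18.15
tcp_pos: [0.5922, 0.0561, 0.2432]
tcp_rot: [0.999, -0.032, 0.0, -0.0]
wrist_force: [-0.9, -0.5, 5.2]
grip_width: 0.0006
finger_force: 2.6
```

drive_tool([
  {"x": 0, "y": 0, "z": -0.5, "rx": 0, "ry": 0, "rz": 0, "claw": 1},
  {"x": 0, "y": 0, "z": -0.9, "rx": 0, "ry": 0, "rz": 0, "claw": 1},
])

```text
time: 18.4
tcp_pos: [0.5922, 0.0561, 0.2424]
tcp_rot: [0.999, -0.032, 0.0, -0.0]
wrist_force: [-0.4, -0.1, 5.8]
grip_width: 0.0005
finger_force: 2.7
```

drive_tool([
  {"x": 0, "y": 0, "z": -0.5, "rx": 0, "ry": 0, "rz": 0, "claw": 1},
  {"x": 0, "y": 0, "z": -0.9, "rx": 0, "ry": 0, "rz": 0, "claw": 1},
])

```text
time: 18.65
tcp_pos: [0.5922, 0.0562, 0.2415]
tcp_rot: [0.999, -0.032, 0.0, -0.0]
wrist_force: [-0.1, -0.4, 5.4]
grip_width: 0.0008
finger_force: 2.8
```

drive_tool([
  {"x": 0, "y": 0, "z": -0.5, "rx": 0, "ry": 0, "rz": 0, "claw": 1},
  {"x": 0, "y": 0, "z": -0.9, "rx": 0, "ry": 0, "rz": 0, "claw": 1},
])

```text
time: 18.9
tcp_pos: [0.5922, 0.0561, 0.2407]
tcp_rot: [0.999, -0.032, 0.0, -0.0]
wrist_force: [0.2, -0.2, 6.0]
grip_width: 0.0004
finger_force: 2.9
```

drive_tool([
  {"x": 0, "y": 0, "z": -0.5, "rx": 0, "ry": 0, "rz": 0, "claw": 1},
  {"x": 0, "y": 0, "z": -0.9, "rx": 0, "ry": 0, "rz": 0, "claw": 1},
])

```text
time: 19.15
tcp_pos: [0.5922, 0.0561, 0.2398]
tcp_rot: [0.999, -0.032, 0.0, -0.0]
wrist_force: [-0.7, -0.2, 6.6]
grip_width: 0.0009
finger_force: 3.0
```

drive_tool([
  {"x": 0, "y": 0, "z": -0.5, "rx": 0, "ry": 0, "rz": 0, "claw": 1},
  {"x": 0, "y": 0, "z": -0.9, "rx": 0, "ry": 0, "rz": 0, "claw": 1},
])

```text
time: 19.4
tcp_pos: [0.5922, 0.0561, 0.2389]
tcp_rot: [0.999, -0.032, 0.0, -0.0]
wrist_force: [-0.1, 0.4, 6.6]
grip_width: 0.0006
finger_force: 3.1
```

drive_tool([
  {"x": 0, "y": 0, "z": -0.5, "rx": 0, "ry": 0, "rz": 0, "claw": 1},
  {"x": 0, "y": 0, "z": -0.9, "rx": 0, "ry": 0, "rz": 0, "claw": 1},
])

```text
time: 19.65
tcp_pos: [0.5922, 0.0561, 0.2383]
tcp_rot: [0.999, -0.032, 0.0, -0.0]
wrist_force: [-1.7, -0.4, 9.4]
grip_width: 0.0004
finger_force: 4.3
```

The stop is felt, with about 2.5 N on it. I'll add a little and hold.

drive_tool([
  {"x": 0, "y": 0, "z": -0.3, "rx": 0, "ry": 0, "rz": 0, "claw": 1},
  {"x": 0, "y": 0, "z": -0.3, "rx": 0, "ry": 0, "rz": 0, "claw": 1},
])

```text
time: 19.9
tcp_pos: [0.5922, 0.0561, 0.2382]
tcp_rot: [0.999, -0.032, 0.0, -0.0]
wrist_force: [-0.7, -0.1, 8.5]
grip_width: 0.0004
finger_force: 4.4
```

drive_tool([
  {"x": 0, "y": 0, "z": -0.3, "rx": 0, "ry": 0, "rz": 0, "claw": 1},
  {"x": 0, "y": 0, "z": -0.4, "rx": 0, "ry": 0, "rz": 0, "claw": 1},
])

```text
time: 20.15
tcp_pos: [0.5922, 0.0561, 0.2381]
tcp_rot: [0.999, -0.032, 0.0, -0.0]
wrist_force: [-2.3, -0.3, 9.9]
grip_width: 0.0008
finger_force: 5.3
```

drive_tool([
  {"x": 0, "y": 0, "z": -0.3, "rx": 0, "ry": 0, "rz": 0, "claw": 1},
  {"x": 0, "y": 0, "z": -0.5, "rx": 0, "ry": 0, "rz": 0, "claw": 1},
])

```text
time: 20.4
tcp_pos: [0.5922, 0.0562, 0.2378]
tcp_rot: [0.999, -0.032, 0.0, 0.0]
wrist_force: [-2.5, -0.5, 12.4]
grip_width: 0.0003
finger_force: 6.2
```

drive_tool([
  {"x": 0, "y": 0, "z": 0, "rx": 0, "ry": 0, "rz": 0, "claw": 1},
  {"x": 0, "y": 0, "z": 0, "rx": 0, "ry": 0, "rz": 0, "claw": 1},
  {"x": 0, "y": 0, "z": 0, "rx": 0, "ry": 0, "rz": 0, "claw": 1},
  {"x": 0, "y": 0, "z": 0, "rx": 0, "ry": 0, "rz": 0, "claw": 1},
  {"x": 0, "y": 0, "z": 0, "rx": 0, "ry": 0, "rz": 0, "claw": 1},
])

```text
time: 21.02
tcp_pos: [0.5923, 0.0561, 0.2378]
tcp_rot: [0.999, -0.032, 0.001, 0.0]
wrist_force: [-2.9, -1.1, 12.5]
grip_width: 0.0002
finger_force: 5.9
```

drive_tool([
  {"x": 0, "y": 0, "z": 0, "rx": 0, "ry": 0, "rz": 0, "claw": 1},
  {"x": 0, "y": 0, "z": 0, "rx": 0, "ry": 0, "rz": 0, "claw": 1},
  {"x": 0, "y": 0, "z": 0, "rx": 0, "ry": 0, "rz": 0, "claw": 1},
  {"x": 0, "y": 0, "z": 0, "rx": 0, "ry": 0, "rz": 0, "claw": 1},
])

```text
time: 21.52
tcp_pos: [0.5922, 0.0561, 0.2378]
tcp_rot: [0.999, -0.032, 0.0, 0.0]
wrist_force: [-2.8, -0.3, 11.9]
grip_width: 0.0004
finger_force: 5.9
```

drive_tool([
  {"x": 0, "y": 0, "z": 3, "rx": 0, "ry": 0, "rz": 0, "claw": 1},
  {"x": 0, "y": 0, "z": 7, "rx": 0, "ry": 0, "rz": 0, "claw": 1},
  {"x": 0, "y": 0, "z": 11, "rx": 0, "ry": 0, "rz": 0, "claw": 1},
  {"x": 0, "y": 0, "z": 15, "rx": 0, "ry": 0, "rz": 0, "claw": 1},
  {"x": 0, "y": 0, "z": 19, "rx": 0, "ry": 0, "rz": 0, "claw": 1},
])

```text
time: 22.15
tcp_pos: [0.5914, 0.056, 0.2551]
tcp_rot: [0.999, -0.032, -0.001, 0.0]
wrist_force: [-0.8, -0.8, 0.1]
grip_width: 0.0006
finger_force: 0.0
```

drive_tool([
  {"x": 0, "y": 0, "z": 15, "rx": 0, "ry": 0, "rz": 0, "claw": 1},
  {"x": 0, "y": 0, "z": 40, "rx": 0, "ry": 0, "rz": 0, "claw": 1},
  {"x": -40, "y": 0, "z": 70, "rx": 0, "ry": 0, "rz": 0, "claw": 1},
  {"x": -80, "y": 0, "z": 80, "rx": 0, "ry": 0, "rz": 0, "claw": 1},
  {"x": -120, "y": 0, "z": 80, "rx": 0, "ry": 0, "rz": 0, "claw": 1},
])

```text
time: 22.78
tcp_pos: [0.4711, 0.0564, 0.3371]
tcp_rot: [0.999, -0.032, 0.001, -0.0]
wrist_force: [-1.0, 0.3, -0.5]
grip_width: 0.0004
finger_force: 0.0
```

```bash
python3 - <<'E'
from h import *
for i in range(4): o=sensors.get_obs();d=save('wrist',f'r{i}')
s=save('side','s9')
print(o['tcp_pos'],o['wrist_force'])
A=cv2.resize(d['pixels'][0:300,120:440],(400,375)); B=cv2.resize(s['pixels'][140:260,230:358],(400,375))
cv2.imwrite('pics/r_c.png',np.hstack([A,B])[...,::-1])
E
```

```text
[0.47088251 0.0560631  0.33659214] [ 1.08764202 -0.27757637  0.36443731]
```

View pics/r_c.png

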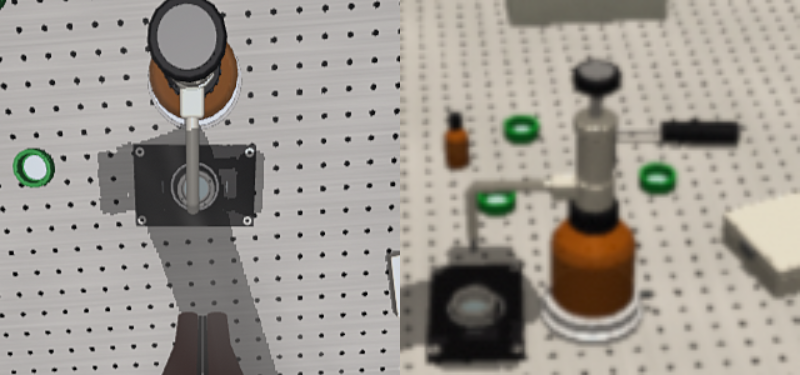

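The knob is fully up, the spout is over the chamber and the chamber is seated flat. The robot is touching nothing.

```bash
python3 -c "
from cell import ctrl
print(ctrl.sign_off())"
```

```text
the job is handed in; nothing more can be done
None
```

The job is handed in: the chamber is seated flat in the recess with the spout over it, and the plunger got one full stroke (about 14 mm, held about 1 s at roughly 12 N on the knob) and came all the way back up.

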